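Load the inclined block heater and start it

TASK

Load the steel sample canister into the inclined block heater and start the run: swing the blue clamp bar fully aside, slide the canister foot first all the way home in the slanted well (the well block has a few millimetres of play, so feel for the entry), then swing the clamp bar fully back over the canister and after that press the green start button. Leave the bottle and the beaker where they stand.

Things in the scene. Friction and masses are not known exactly. Their poses are not given: they have to be found in the camera images.
- heater: Fixed white and grey bench heater, base plate 225 x 135 x 12 mm. Origin on the worktop under it; z up, -x is its front, +x its back. Slope axes in its frame: u = (cos30, 0, sin30) up the slope, n = (-sin30, 0, cos30) out of the well, so the well's axis always leans 30 degrees from vertical towards the front. A steel post (18 mm) at u = 75 mm from the well carries the clamp bar.
- well_nominal (a point): Nominal centre of the well's mouth, on the top face of the bare aluminium well block (84 mm along u, 90 in y, 70 thick), at x -35, y 0, z 96 mm in the heater frame. The well: round, 42 mm wide, 62 mm deep along -n, mouth chamfered 1 mm. The block is off by up to 5 mm in heater x and in y (not tracked, fixed during the run): the face may be 2.5 mm higher or lower along n.
- canister: Loose steel sample canister with a blue band, 40 mm diameter, 107 mm tall, about 0.25 kg. Origin at the centre of its foot, z along its axis to the head. Foot chamfered 2 mm over the lowest 4 mm; steel up to 68 mm, above it a black octagonal grip head, 34 mm across flats, flats facing x, y and the diagonals. Home in the well, its foot is 62 mm below the block's face, its head ends 45 mm above.
- clamp_bar (a joint): Blue clamp bar turning about the post's axis n, rad. 0: closed, its end over the nominal well. It opens towards heater +y (value grows) to a stop at 1.75, at constant height over the face; light friction (0.08 N m) holds it. Along n its underside is 50 mm and its top 59 mm above the nominal face; 18 mm wide, round end 26 mm.
- clamp_knob (a point): Black round knob that stands on the clamp bar's free end along n, 20 mm diameter, 42 mm long (59 to 101 mm above the nominal face along n). The point is on its axis, 16 mm below its top and 26 mm above the bar, 75 mm from the turning axis.
- clamp_hinge (a point): Point on the clamp bar's turning axis, at the height of clamp_knob along n.
- seat_pin (a joint): Light spring pin in the floor of the well, pressed by the canister's foot: about 0 to 1 mm when free, 8 mm when the canister is home (0.6 N). Unit m.
- start_button (a joint): Green push button on the console, spring return, 6 mm travel (value grows to 0.006 m), 4 N when fully down.
- start_button_top (a point): Centre of the start button's top, 28 mm diameter, pressed straight down; it stands on a white console 90 x 74 mm, 50 mm high, on the heater's -y side.
- media_bottle: Glass bottle with yellow cap, 71 mm diameter, 132 mm tall, loose bystander; origin under its centre.
- beaker: Empty glass beaker, 64 mm diameter, 78 mm tall, loose bystander; origin under its centre.
Not all that is in view belongs to the job. What is meant by the canister is not yellow, and is the larger of those in its own colour.

How it is judged:
On the way, in this order (a step that is already met when the one before it is completed fails the run):
1. the clamp bar is swung aside (beyond 1.2 rad) (value of joint clamp_bar above 1.2 rad), for 0.2 s.
2. the canister is lifted clear of the worktop (height (world z) of canister above 0.05 m), for 0.1 s.
3. the canister is home in the well, clamp bar still aside (value of joint seat_pin above 0.006 m and distance between canister and well_nominal below 0.075 m and angle between canister's own z axis and vertical between 0.44 and 0.61 rad and value of joint clamp_bar above 0.9 rad), for 0.2 s.
4. the clamp bar is back over the canister (below 0.15 rad) (value of joint clamp_bar below 0.15 rad), for 0.2 s.
5. the start button is pressed with the bar closed (value of joint start_button above 0.004 m and value of joint clamp_bar below 0.15 rad), for 0.05 s.
At the end, for the whole second after the job is handed in: The canister rests in the well along its axis (25 to 35 degrees from vertical, foot within 75 mm of the well's nominal mouth) with the seat pin pressed more than 6 mm, the clamp bar is closed to within 0.15 rad, the start button has been pressed and let go, and the canister is at rest (value of joint seat_pin above 0.006 m and distance between canister and well_nominal below 0.075 m and angle between canister's own z axis and vertical between 0.44 and 0.61 rad and value of joint clamp_bar below 0.15 rad and value of joint start_button below 0.002 m and linear speed of canister below 0.02 m/s); the robot touches nothing.
It fails at once if the bottle is moved more than 30 mm (distance of media_bottle from where it was at the start of the episode above 0.03 m).
It fails at once if the beaker is moved more than 30 mm (distance of beaker from where it was at the start of the episode above 0.03 m).
It also fails if it takes over 72 s, if anything falls off the work surface, if the arm or the gripper's body presses on something with over 40 N, if the wrist force passes 120 N, or if a joint passes its speed limit or range.

ROBOT

A 7-joint arm with a two-finger parallel gripper is mounted at the origin on a cart in front of the work surface, level with it; the furniture and walls round the work are solid. World frame = base frame: x ahead of the robot, y to its left, z up, the work surface at z = 0. Lengths are in m, angles in rad, forces in N, time in s.
With the tool pointing down it reaches from about 0.425 to 0.925 m from the base axis. Payload 6.8 kg.
Tool frame: the origin (TCP) lies at the very end of the fingers, on their centre line; the grasp point (between the pads) lies 19 mm behind it (r.tcp_to_grasp is the distance from the TCP to the grasp point, in m); z points along the fingers, y is the line along which they close (so a half turn about z gives the same grasp; the last joint's range is limited). The gripper opens to 85 mm and grips with 20 to 120 N. Pads are 22 mm wide; open, the fingers measure 114 mm over their backs; the gripper's body (76 mm by 85 mm) begins 54 mm behind the grasp point. The pads swing forward as they close: fully open they stand 13 mm farther back than shut.
Start: joints at [1.221, 0.477, 0.022, 1.555, -0.011, 1.109, -0.083], TCP at [0.162, -0.655, 0.231] pointing down, gripper open.
Joint ranges: [-2.96, 2.96], [-0.34, 2.1], [-1.41, 1.46], [0.24, 2.44], [-1.37, 4.51], [0.17, 1.92], [-2.96, 2.96]. Speed limits (rad/s): [2.39, 2.39, 3.14, 3.14, 3.14, 3.14, 3.14].

INTERFACE

Orientations are given as a rotation vector (axis times angle).
In Python, from bench import r gives the robot as it stands.
- The arm moves only by the tool step_arm, never from a script. Its argument "moves" is a list of rows, each a list of 7 numbers: the shift along the tool's x, y, z in mm, then the turn, a rotation vector about the tool's x, y, z in rad, then the finger opening in mm, from 0 to 85.4. A call has 1 to 8 rows; each row is the pose to reach, as a shift and turn from the pose commanded when the call began, along the tool's axes at that moment; what a row does not reach only later rows make up. A row lasts 1/10 s, in which the tool goes at most 50 mm and 8.59 degrees, less where a joint would pass 70% of its speed; a pose out of reach is approached as far as the arm can. A call with a gripper value outside its range is refused whole. The fingers move at their own pace and stop on an object; "grip_force" is the grip in N (left out, the last holds). Time passes only in rows, so rows that repeat a pose let the fingers close. It gives the time, the measured TCP pose, the force, the opening and the grip force at its end, in the units of the state.
- r.get_obs(): the state, without advancing time (a new reading comes with each control period).
- r.grab_frame(name): name is "scene" or "top" or "wrist"; returns a dict with "image" (384x512x3 uint8, red, green, blue), "depth" (384x512 float32, m along the optical axis (not along the pixel's ray), 0 where there is no reading), "mtx" (3x3 intrinsics, pixels), "k1" (the pictures are not rectified: a ray, as slopes to the right and down, at radius r is drawn at 1 + k1 r^2 times it, then the intrinsics apply), "rvec" (rotation vector, rad) and "tvec" (3), from world to camera coordinates, as OpenCV has them. Camera axes: x right, y down, z forward; pixel columns grow to the right and rows downward; lengths in m; the calibration is good to about 2 mm. A picture is of the moment at which its call begins.
- r.hand_in(): hands the job in; it is judged then, once.
The state is a dict: "clock": time; "joints": joint angles; "qvel": joint speeds; "tau": joint torques, N m; "tcp_pos": TCP position; "orientation": TCP orientation; "contact_force": force on the tool from outside, world axes, zero at the start; "moment": the same for the moment, N m; "grip_width": finger opening in m; "gripper_force": force on a finger pad.
Only numpy, scipy, OpenCV 4.12 (cv2) and the standard library are available. Lean on these libraries where they do the work, as an engineer would, in place of code of your own. Each camera call takes 0.05 s, during which the arm holds its last target. There are 200 camera calls.

## Working session

There is one attempt and no reset: what is moved stays moved. The work goes in short steps, Python scripts to look and compute and a tool call to move; the robot and the scene stay as the last step left them, time stands still between calls to the robot, and variables do not carry over. Pictures are saved under pics/ and viewed, at most 10 in all, crops included, and the job is handed in when it is done.

Besides the shell and the picture viewer there is one more tool, called after "Emit:" by a JSON object that holds its "op" and its "data", one argument or row to a line. step_arm: Moves the arm, as the interface text tells. Its arguments: {"type":"object","properties":{"moves":{"type":"array","items":{"type":"array","items":{"type":"number"}}},"grip_force":{"type":"number"}},"required":["moves"]}

```bash
ls; mkdir -p pics; cat > h.py <<'E'
import numpy as np, cv2
from scipy.spatial.transform import Rotation as R
from bench import r
def grab(n):
    f=r.grab_frame(n); f['Rw']=cv2.Rodrigues(np.array(f['rvec'],float))[0]; f['t']=np.array(f['tvec'],float).ravel(); return f
def pts(f):
    # world points for each pixel from depth
    h,w=f['depth'].shape; u,v=np.meshgrid(np.arange(w),np.arange(h))
    d=np.stack([u.ravel(),v.ravel()],1).astype(np.float64)[:,None]
    n=cv2.undistortPoints(d,np.array(f['mtx'],float),np.array([f['k1'],0,0,0.]))[:,0]
    z=f['depth'].ravel()[:,None].astype(float)
    c=np.hstack([n*z,z]); W=(c-f['t'])@f['Rw']
    W[z[:,0]==0]=np.nan
    return W.reshape(h,w,3)
def ray(f,u,v):
    n=cv2.undistortPoints(np.array([[[u,v]]],float),np.array(f['mtx'],float),np.array([f['k1'],0,0,0.]))[0,0]
    return -f['Rw'].T@f['t'], f['Rw'].T@np.array([*n,1.])
def onz(f,u,v,z):
    o,d=ray(f,u,v); return o+d*(z-o[2])/d[2]
def save(f,n,crop=None,s=1):
    im=f['image'][...,::-1]
    if crop: x0,y0,x1,y1=crop; im=im[y0:y1,x0:x1]
    cv2.imwrite('pics/'+n,cv2.resize(im,None,fx=s,fy=s,interpolation=cv2.INTER_CUBIC))
def tool():
    o=r.get_obs(); return np.array(o['tcp_pos']),R.from_rotvec(o['orientation'])
def delta(p,Rt=None):
    # tool-frame shift (mm) and rotvec to reach world pose
    p0,R0=tool(); d=R0.inv().apply(np.array(p)-p0)*1000
    rv=(R0.inv()*Rt).as_rotvec() if Rt is not None else np.zeros(3)
    return np.round(d,1),np.round(rv,4)
E
python3 - <<'E'
from h import *
a=grab('scene');b=grab('top')
im=np.hstack([a['image'],b['image']])[...,::-1]
cv2.imwrite('pics/a.png',cv2.resize(im,(800,300),interpolation=cv2.INTER_AREA))
save(a,'scene.png',None,1.5);save(b,'top.png',None,1.5)
import pickle;pickle.dump((a,b),open('ab.pkl','wb'))
o=r.get_obs();print(o); print(r.tcp_to_grasp)
E
```

```text
pics
{'clock': 0.1, 'joints': array([ 1.22091782,  0.47770847,  0.02234286,  1.55634622, -0.0115259 ,
        1.10929526, -0.08308746]), 'qvel': array([-0.0013247 , -0.00019366,  0.00090729, -0.00425081, -0.00086997,
       -0.00022348,  0.00031372]), 'tau': array([ 5.01525152e-03, -5.97765577e+01,  1.61397178e+00, -2.81957567e+01,
        1.28552175e-02,  5.05752687e-03, -2.02732167e-05]), 'tcp_pos': array([ 0.16148493, -0.65485254,  0.23043163]), 'orientation': array([-3.11706892e+00, -3.78699615e-01,  4.56075395e-04]), 'contact_force': array([ 0.56630995, -0.20679328, -0.25027098]), 'moment': array([-0.05023011, -0.04600286, -0.05014175]), 'gripper_force': 0.0, 'grip_width': 0.08488034664444595}
0.0187
```

View pics/scene.png

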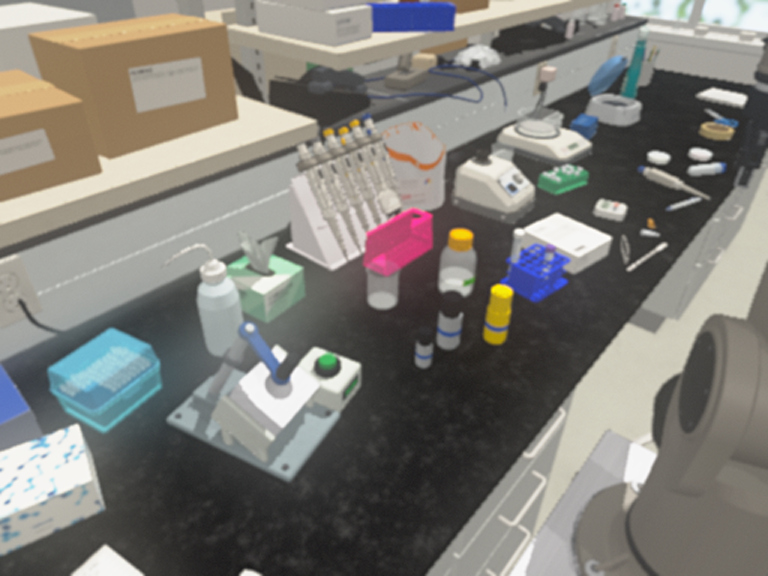

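View pics/top.png

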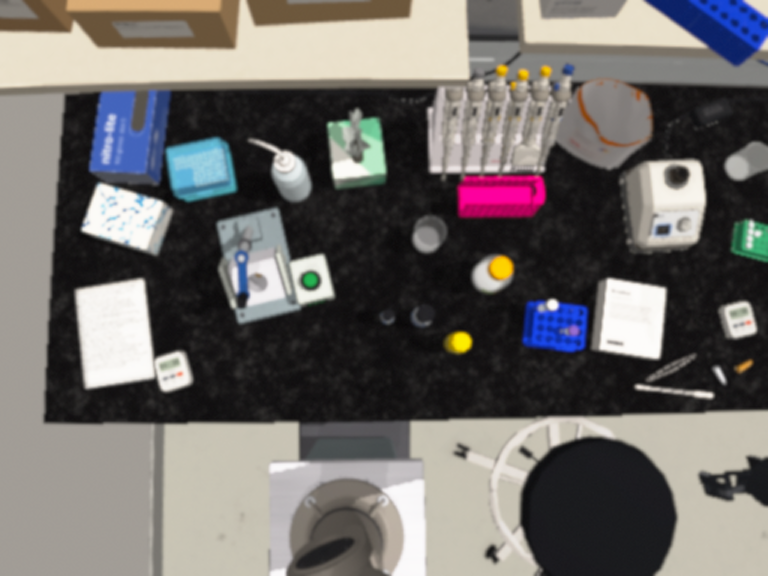

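The scene view (1.5x) shows these lookalikes: the big steel canister with a blue band (450,320), a small vial with the same band (424,353) and a yellow tube (497,315). I choose the big steel one, at top view (422,316). Clamp bar is at top (242,280), button at (311,280).

```bash
python3 - <<'E'
from h import *
import pickle
a,b=pickle.load(open('ab.pkl','rb'))
save(a,'crop.png',(110,150,350,330),3)
for n,f in (('scene',a),('top',b)):
    W=pts(f); print(n,'cam',-f['Rw'].T@f['t'],f['k1'])
    hsv=cv2.cvtColor(f['image'],cv2.COLOR_RGB2HSV)
    def rep(name,m,box):
        x0,y0,x1,y1=box; M=np.zeros(m.shape,bool);M[y0:y1,x0:x1]=m[y0:y1,x0:x1]
        v,u=np.nonzero(M); P=W[M]; print(name,len(u),u.mean().round(1),v.mean().round(1),'med',np.nanmedian(P,0).round(4),'min',np.nanpercentile(P,5,axis=0).round(3),'max',np.nanpercentile(P,95,axis=0).round(3))
        return M,P
    H,S,V=hsv[...,0],hsv[...,1],hsv[...,2]
    if n=='top':
        rep('button',(H>50)&(H<80)&(S>100),(190,170,225,205))
        M,P=rep('bar',(H>100)&(H<130)&(S>110),(150,155,172,210))
        z=W[...,2]
        rep('canister',(z>0.09)&(z<.125),(265,195,295,225))
        rep('small',(z>0.03)&(z<.125),(250,200,265,225))
        M,P=rep('plate',(z>0.006)&(z<.018),(135,130,225,220))
        rect=cv2.minAreaRect((P[:,:2]*1000).astype(np.float32)); print(rect)
        rep('beaker',(z>.02)&(z<.15),(272,140,300,170)); rep('bottle',(z>.1)&(z<.16),(310,165,345,200))
        rep('knob',(V<60)&(z>.1),(150,180,172,210))
    else:
        rep('button',(H>50)&(H<80)&(S>100),(200,230,230,255))
        rep('bar',(H>100)&(H<130)&(S>110),(155,210,200,260))
        rep('knob',(V<70)&(W[...,2]>.1),(175,230,200,262))
        rep('canhead',(V<70)&(W[...,2]>.06),(285,190,312,215))
E
```

```text
scene cam [0.04496196 0.50579361 0.65521306] 0.0026905970513054715
button 81 218.0 240.4 med [0.517  0.0699 0.0722] min [0.508 0.059 0.066] max [0.528 0.08  0.074]
bar 43 180.9 241.1 med [0.4991 0.1844 0.1592] min [0.492 0.179 0.155] max [0.506 0.19  0.163]
knob 0 nan nan med [nan nan nan] min [nan nan nan] max [nan nan nan]
canhead 205 300.6 202.6 med [ 0.441  -0.1486  0.0962] min [ 0.431 -0.165  0.075] max [ 0.458 -0.143  0.109]
top cam [ 0.36123663 -0.04819557  1.19072391] -0.06895400587020332
button 88 206.5 186.5 med [0.5194 0.068  0.0715] min [0.507 0.055 0.061] max [0.532 0.082 0.076]
bar 130 161.4 183.0 med [0.5161 0.1819 0.168 ] min [0.484 0.175 0.154] max [0.554 0.188 0.19 ]
canister 116 283.4 208.5 med [ 0.4468 -0.1585  0.107 ] min [ 0.434 -0.173  0.103] max [ 0.46  -0.146  0.11 ]
small 63 258.3 209.9 med [ 0.446  -0.0866  0.072 ] min [ 0.437 -0.098  0.043] max [ 0.458 -0.077  0.078]
plate 1311 173.4 173.0 med [0.6041 0.1721 0.0122] min [0.454 0.107 0.007] max [0.671 0.262 0.016]
((571.8343505859375, 165.55401611328125), (286.99346923828125, 286.2246398925781), 89.21989440917969)
beaker 216 286.6 154.1 med [ 0.6249 -0.1801  0.0586] min [ 0.587 -0.205  0.025] max [ 0.646 -0.147  0.079]
bottle 226 332.1 178.8 med [ 0.5287 -0.2998  0.1311] min [ 0.511 -0.32   0.102] max [ 0.549 -0.284  0.135]
knob 40 160.7 199.6 med [0.4689 0.18   0.1835] min [0.459 0.175 0.17 ] max [0.48  0.186 0.189]<stdin>:10: RuntimeWarning: Mean of empty slice.
  ret = ret.dtype.type(ret / rcount)
  return np.nanmean(a, axis, out=out, keepdims=keepdims)
  return np.nanmean(a, axis, out=out, keepdims=keepdims)
```

View pics/crop.png

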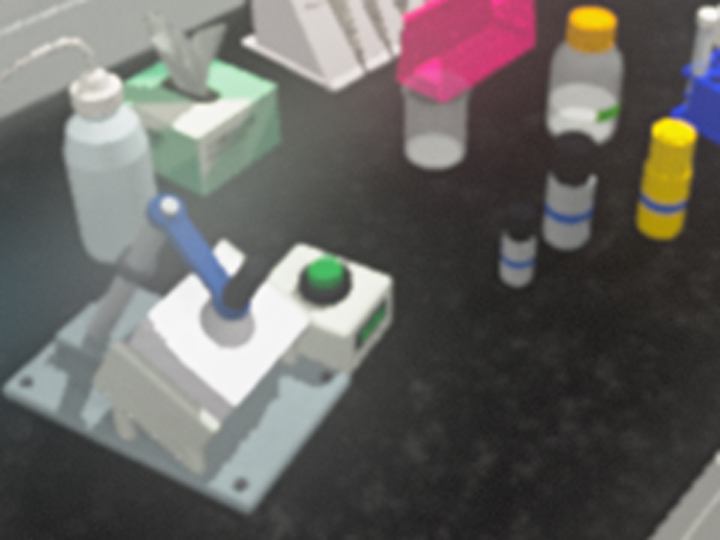

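The crop shows the large steel canister with blue band at (567,190), black head up. It is distinct from the small vial (517,255) and the yellow tube (665,180).

```bash
python3 - <<'E'
from h import *
import pickle
a,b=pickle.load(open('ab.pkl','rb'))
for f,box in ((b,(140,130,206,220)),(a,(105,215,245,325))):
    W=pts(f); z=W[...,2]; x0,y0,x1,y1=box
    M=np.zeros(z.shape,np.uint8); M[y0:y1,x0:x1]=((z>.007)&(z<.017))[y0:y1,x0:x1]
    M=cv2.morphologyEx(M,cv2.MORPH_OPEN,np.ones((3,3),np.uint8))
    n,l,st,_=cv2.connectedComponentsWithStats(M)
    keep=[i for i in range(1,n) if st[i,4]>25]; print([list(st[i]) for i in keep])
    v,u=np.nonzero(np.isin(l,keep)); P=np.array([onz(f,x,y,.012)[:2] for x,y in zip(u,v)])*1000
    rc=cv2.minAreaRect(P.astype(np.float32)); print(rc, cv2.boxPoints(rc).round(0).tolist())
# corners clicked (top, from 1.5x view)
for c in ((218,219),(279,208),(301,309),(238,321)): print(onz(b,c[0]/1.5,c[1]/1.5,.012).round(4))
W=pts(b)
z=W[...,2]; M=(z[195:245,285:325]>.05)
v,u=np.nonzero(M); P=W[195:245,285:325][M]; print('yellow',np.median(P,0),P.min(0),P.max(0))
E
```

```text
[[np.int32(168), np.int32(140), np.int32(24), np.int32(29), np.int32(379)], [np.int32(146), np.int32(146), np.int32(14), np.int32(25), np.int32(255)], [np.int32(158), np.int32(194), np.int32(42), np.int32(21), np.int32(395)]]
((561.22802734375, 184.84017944335938), (222.70982360839844, 136.59225463867188), 13.25969123840332) [[437.0, 226.0], [469.0, 93.0], [685.0, 144.0], [654.0, 277.0]]
[[np.int32(152), np.int32(247), np.int32(11), np.int32(10), np.int32(79)], [np.int32(111), np.int32(265), np.int32(116), np.int32(55), np.int32(2220)]]
((561.8302001953125, 182.9602508544922), (226.3173065185547, 143.28070068359375), 13.459054946899414) [[435.0, 226.0], [468.0, 87.0], [689.0, 140.0], [655.0, 279.0]]
[0.6613 0.2718 0.012 ]
[0.684  0.1406 0.012 ]
[0.4653 0.0922 0.012 ]
[0.4415 0.2244 0.012 ]
yellow [ 0.39514046 -0.21936006  0.10605199] [ 0.37244636 -0.24468733  0.05073187] [ 0.46257882 -0.16323978  0.11232373]
```

```bash
cat >> h.py <<'E'
yaw=0.223; O=np.array([.5615,.184,0]); Hz=R.from_euler('z',yaw)
c,s=np.cos(np.pi/6),.5
U=Hz.apply([c,0,s]);Nn=Hz.apply([-s,0,c]);Y=Hz.apply([0,1.,0])
WELL=O+Hz.apply([-.035,0,.096]); HINGE=WELL+.075*U
def Rtool(q=0,flip=True): # z=-n, y=-Y at q=0 (flip)
    y=-Y; z=-Nn; x=np.cross(y,z); return R.from_matrix(np.stack([x,y,z],1))*R.from_euler('z',q)
def bar(q,h): return HINGE+.075*(-np.cos(q)*U+np.sin(q)*Y)+h*Nn
E
python3 - <<'E'
from h import *
Rd=R.from_matrix(np.stack([Hz.apply([1,0,0]),-Y,[0,0,-1]],1))
p0,R0=tool(); print(R0.as_matrix().round(3))
print('via',delta([.42,-.35,.30],Rd)); 
for h in (.15,.071): print(bar(.2,h).round(4),delta(bar(.2,h),Rtool(.2)))
print(Rtool(0).as_matrix().round(3))
E
```

```text
[[ 0.971  0.239 -0.   ]
 [ 0.239 -0.971  0.002]
 [-0.    -0.002 -1.   ]]
via (array([ 324. , -234.2,  -69.2]), array([-0.0016,  0.0001,  0.0188]))
[0.4522 0.1745 0.2267] (array([ 480.8, -735.6,    4.9]), array([0.0459, 0.5227, 0.2133]))
[0.4907 0.1832 0.1582] (array([ 520.3, -734.7,   73.3]), array([0.0459, 0.5227, 0.2133]))
[[ 0.845  0.221  0.488]
 [ 0.192 -0.975  0.111]
 [ 0.5    0.    -0.866]]
```

Emit:
{"op": "step_arm", "data": {
  "moves": [
    [40,-30,-10,0,0,0,85],
    [80,-60,-20,0,0,0,85],
    [120,-90,-30,0,0,0,85],
    [160,-120,-45,0,0,0,85],
    [200,-150,-55,0,0,0,70],
    [240,-180,-69,0,0,0,60],
    [280,-210,-69,0,0,0,50],
    [320,-235,-69,0,0,0,40]
  ]
}}

```text
clock: 0.9
tcp_pos: [0.4134, -0.3525, 0.3009]
orientation: [3.118, 0.378, 0.001]
contact_force: [1.2, -1.2, -0.2]
grip_width: 0.0399
gripper_force: 0.0
```

```bash
python3 - <<'E'
from h import *
o=r.get_obs();print(o['joints'],o['clock'],o['grip_width'])
print(delta([.43,-.05,.30])); print(delta(bar(.2,.15),Rtool(.2)))
E
```

```text
[ 0.7283578   0.20621965 -0.16074336  1.77767777  0.03613613  1.15964761
 -0.7728859 ] 0.9 0.03985474866871929
(array([  88.4, -289.8,    0.7]), array([0., 0., 0.]))
(array([ 163.6, -502.5,   73.8]), array([0.0484, 0.522 , 0.2136]))
```

Emit:
{"op": "step_arm", "data": {
  "moves": [
    [11,-36,0,0,0,-0.145,40],
    [22,-72,0,0,0,-0.29,40],
    [33,-108,0,0,0,-0.435,40],
    [44,-145,0,0,0,-0.58,40],
    [55,-181,0,0,0,-0.725,40],
    [66,-217,0,0,0,-0.87,40],
    [77,-253,0,0,0,-1.015,40],
    [88,-290,0,0,0,-1.16,40]
  ]
}}

```text
clock: 1.7
tcp_pos: [0.4282, -0.0502, 0.3001]
orientation: [2.395, 2.033, -0.001]
contact_force: [1.1, 0.2, -0.2]
grip_width: 0.0399
gripper_force: 0.0
```

```bash
cat >> h.py <<'E'
F=R.from_euler('z',np.pi)
def go(p,Rt=None): print(*delta(p,Rt))
E
python3 - <<'E'
from h import *
o=r.get_obs();print(o['joints'],o['clock'],o['grip_width'])
go([.43,.17,.30],R.from_matrix(np.stack([-Hz.apply([1,0,0]),Y,[0,0,-1]],1))); go(bar(.2,.15),Rtool(.2)*F)
E
```

```text
[ 0.47102172  0.0287216  -0.50180957  1.98527127  0.01558176  1.13149754
 -0.20067536] 1.7 0.039937153611861335
[217.6 -34.1   0. ] [-5.0000e-04 -0.0000e+00 -1.9572e+00]
[225.6 -12.9  73.4] [-0.5257 -0.2816 -1.7122]
```

Emit:
{"op": "step_arm", "data": {
  "moves": [
    [27,-4,0,0,0,-0.145,40],
    [54,-8,0,0,0,-0.29,40],
    [81,-12,0,0,0,-0.435,40],
    [108,-16,0,0,0,-0.58,40],
    [135,-20,0,0,0,-0.725,40],
    [162,-25,0,0,0,-0.87,40],
    [190,-30,0,0,0,-1.015,40],
    [217,-34,0,0,0,-1.16,40]
  ]
}}

```text
clock: 2.5
tcp_pos: [0.4312, 0.1691, 0.3001]
orientation: [-0.889, -3.013, 0.001]
contact_force: [-0.2, -0.0, -0.6]
grip_width: 0.0401
gripper_force: 0.0
```

```bash
python3 - <<'E'
from h import *
o=r.get_obs();print(o['joints'],o['clock'],o['grip_width'])
go(bar(.2,.15),Rtool(.2)*F)
E
```

```text
[ 0.21363207  0.12079843 -0.77012212  1.91133604  0.09238932  1.14540853
  0.40592098] 2.5 0.040141980014269024
[-14.7  16.   73.4] [-0.2544 -0.4669 -0.5828]
```

Emit:
{"op": "step_arm", "data": {
  "moves": [
    [-2,2,10,-0.042,-0.077,-0.097,40],
    [-5,5,20,-0.085,-0.155,-0.194,40],
    [-7,8,32,-0.127,-0.233,-0.291,40],
    [-10,11,45,-0.17,-0.311,-0.388,40],
    [-12,13,60,-0.212,-0.389,-0.485,40],
    [-15,16,73,-0.254,-0.467,-0.583,40],
    [-15,16,73,-0.254,-0.467,-0.583,40]
  ]
}}

```text
clock: 3.2
tcp_pos: [0.4496, 0.1708, 0.2238]
orientation: [-0.025, 2.63, 0.14]
contact_force: [0.1, -2.4, -0.0]
grip_width: 0.0399
gripper_force: 0.0
```

```bash
python3 - <<'E'
from h import *
o=r.get_obs();print(o['joints'],o['clock'],o['grip_width'])
go(bar(.2,.15),Rtool(.2)*F);go(bar(.2,.071),Rtool(.2)*F)
f=grab('wrist');save(f,'w1.png');print(-f['Rw'].T@f['t'])
E
```

```text
[ 0.22103374 -0.0172243  -0.81555519  2.33073022  0.49053411  0.37821526
  0.57488157] 3.2 0.03994440953058941
[-3.6  3.8 -0.8] [-0.0064 -0.0042 -0.0026]
[-3.9  4.3 78.2] [-0.0064 -0.0042 -0.0026]
[0.30639409 0.15715436 0.3059578 ]
```

View pics/w1.png

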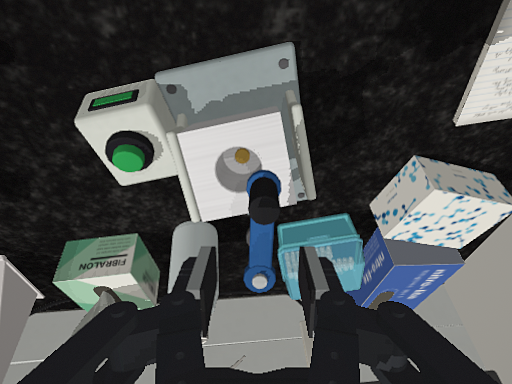

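Wrist view: the knob (263,205) lies between the fingers (210/310). The bar is about 0.2 rad off closed, and the well mouth is at (238,170).

Emit:
{"op": "step_arm", "data": {
  "moves": [
    [-4,4,20,0,0,0,40],
    [-4,4,40,0,0,0,40],
    [-4,4,60,0,0,0,40],
    [-4,4,76,0,0,0,40],
    [-4,4,78,0,0,0,28],
    [-4,4,78,0,0,0,28]
  ]
}}

```text
clock: 3.85
tcp_pos: [0.4954, 0.186, 0.1628]
orientation: [-0.019, 2.625, 0.145]
contact_force: [-0.1, -0.5, -0.0]
grip_width: 0.0281
gripper_force: 0.0
```

```bash
python3 - <<'E'
from h import *
o=r.get_obs();print(o['joints'],o['clock'],o['grip_width'],o['contact_force'])
go(bar(.2,.071),Rtool(.2)*F)
for q in np.linspace(.32,1.16,8): print(round(q,2),end=' ');go(bar(q,.071),Rtool(q)*F)
E
```

```text
[ 0.08133914  0.21191792 -0.7269752   2.31178721  1.11831529  0.36679108
 -0.01950499] 3.85 0.028067574107452736 [-0.14585709 -0.51845617 -0.00318482]
[ 6.3 -3.   1.3] [-0.0035  0.0012 -0.0072]
0.32 [5.8 6.  1.3] [-0.0035  0.0014  0.1128]
0.44 [ 4.3 14.8  1.3] [-0.0034  0.0016  0.2328]
0.56 [ 1.7 23.4  1.2] [-0.0033  0.0018  0.3528]
0.68 [-1.9 31.7  1.2] [-0.0032  0.002   0.4728]
0.8 [-6.5 39.4  1.2] [-0.0031  0.0022  0.5928]
0.92 [-11.9  46.6   1.2] [-0.003   0.0024  0.7128]
1.04 [-18.2  53.    1.2] [-0.0028  0.0026  0.8328]
1.16 [-25.2  58.6   1.1] [-0.0027  0.0028  0.9528]
```

Emit:
{"op": "step_arm", "data": {
  "moves": [
    [6,6,1,0,0,0.113,28],
    [4,15,1,0,0,0.233,28],
    [2,23,1,0,0,0.353,28],
    [-2,32,1,0,0,0.473,28],
    [-6,39,1,0,0,0.593,28],
    [-12,47,1,0,0,0.713,28],
    [-18,53,1,0,0,0.833,28],
    [-25,59,1,0,0,0.953,28]
  ]
}}

```text
clock: 4.65
tcp_pos: [0.5145, 0.2434, 0.1807]
orientation: [1.226, 2.404, 0.458]
contact_force: [-1.5, -1.5, 0.3]
grip_width: 0.0284
gripper_force: 0.8
```

```bash
python3 - <<'E'
from h import *
o=r.get_obs();print(o['joints'],o['clock'],o['grip_width'],o['contact_force'],o['tcp_pos'])
for q in [1.16,1.28,1.4,1.5,1.6,1.7]: print(round(q,2),end=' ');go(bar(q,.071),Rtool(q)*F)
E
```

```text
[-0.07666093  0.24174479 -0.67258923  2.21033603  1.01755519  0.45801925
 -0.94300817] 4.65 0.02839432229876037 [-1.45671248 -1.46395223  0.32303007] [0.51450041 0.24337511 0.18070716]
1.16 [0.2 0.8 1.2] [-0.0015  0.0052 -0.0049]
1.28 [-0.3  9.8  1.2] [-0.0012  0.0053  0.1151]
1.4 [-1.9 18.7  1.2] [-0.0008  0.0054  0.2351]
1.5 [-4.  25.9  1.2] [-0.0006  0.0054  0.3351]
1.6 [-6.8 32.8  1.2] [-3.000e-04  5.400e-03  4.351e-01]
1.7 [-10.3  39.4   1.2] [-0.      0.0055  0.5351]
```

Emit:
{"op": "step_arm", "data": {
  "moves": [
    [0,10,1,0,0,0.115,28],
    [-2,19,1,0,0,0.235,28],
    [-4,26,1,0,0,0.335,28],
    [-7,33,1,0,0,0.435,28],
    [-9,36,1,0,0,0.485,28],
    [-9,36,1,0,0,0.485,28]
  ]
}}

```text
clock: 5.25
tcp_pos: [0.5422, 0.2563, 0.1966]
orientation: [1.809, 2.096, 0.589]
contact_force: [-8.0, -1.8, 0.0]
grip_width: 0.0282
gripper_force: 3.4
```

Emit:
{"op": "step_arm", "data": {
  "moves": [
    [0,0,0,0,0,0,45],
    [0,0,-5,0,0,0,45],
    [0,0,-40,0,0,0,45],
    [0,0,-80,0,0,0,45],
    [0,0,-110,0,0,0,45]
  ]
}}

```text
clock: 5.75
tcp_pos: [0.4896, 0.2463, 0.2948]
orientation: [1.803, 2.098, 0.596]
contact_force: [0.0, -0.1, 0.6]
grip_width: 0.0453
gripper_force: 0.0
```

```bash
python3 - <<'E'
from h import *
o=r.get_obs();print(o['joints'],o['clock'],o['grip_width'],o['contact_force'],o['tcp_pos'])
print(o['orientation'])
go(WELL+.16*Nn,Rtool(0)*F)
E
```

```text
[ 0.04812255  0.01882638 -0.76453768  2.11690697  0.46733002  0.58917569
 -0.89847247] 5.75 0.04534104194481575 [ 0.01673764 -0.1088089   0.57510333] [0.48960652 0.24633551 0.29476855]
[1.80307854 2.0975389  0.59643001]
[-82.3 -75.2  22.8] [ 4.0000e-04  2.9000e-03 -1.6427e+00]
```

```bash
python3 - <<'E'
from h import *
f=grab('wrist');save(f,'w2.png');import pickle;pickle.dump(f,open('w2.pkl','wb'))
def proj(p):
    return cv2.projectPoints(np.array([p],float),np.array(f['rvec'],float),f['t'],np.array(f['mtx'],float),np.array([f['k1'],0,0,0.]))[0].ravel()
print(proj(WELL),proj(WELL+.021*U),proj(WELL-.021*U),proj(bar(1.6,.1)))
E
```

```text
[188.34669501 239.47923149] [207.3617225  238.23507541] [169.35946219 240.72549087] [252.0582073  204.45078248]
```

View pics/w2.png

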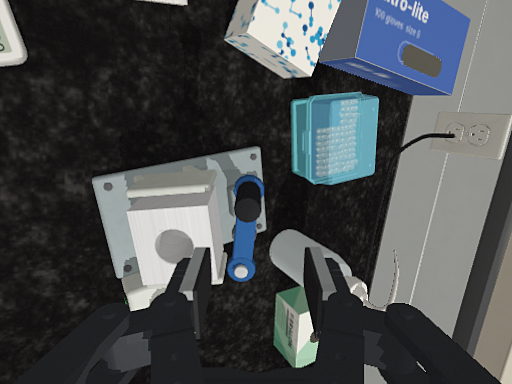

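Wrist view: the bar is aside, with the knob at (247,205). The well mouth is at (174,246) on the white block face.

```bash
cat > well.py <<'E'
from h import *
def meas(f,guess,rad=40):
    g=cv2.cvtColor(f['image'],cv2.COLOR_RGB2GRAY); W=pts(f)
    x,y=guess; sub=np.s_[max(0,y-rad):y+rad,max(0,x-rad):x+rad]
    m=np.zeros(g.shape,np.uint8)
    white=cv2.threshold(g[sub],0,255,cv2.THRESH_OTSU)[1]
    inv=255-white; n,l,st,ce=cv2.connectedComponentsWithStats(inv)
    i=l[min(rad,y),min(rad,x)]; blob=(l==i).astype(np.uint8)
    blob=cv2.morphologyEx(blob,cv2.MORPH_OPEN,np.ones((5,5),np.uint8))
    cn=max(cv2.findContours(blob,cv2.RETR_EXTERNAL,cv2.CHAIN_APPROX_NONE)[0],key=cv2.contourArea)[:,0]+[max(0,x-rad),max(0,y-rad)]
    print('contour',len(cn),cn.min(0),cn.max(0))
    return cn,W
def circ(f,cn,face):
    # rays onto plane n.p=face
    P=[]
    for u,v in cn:
        o,d=ray(f,float(u),float(v)); P.append(o+d*(face-Nn@o)/(Nn@d))
    P=np.array(P); a,b=P@U,P@Y
    (cx,cy),rr=cv2.minEnclosingCircle(np.stack([a,b],1).astype(np.float32)*1000)
    e=cv2.fitEllipse(np.stack([a,b],1).astype(np.float32)*1000)
    print('circle',cx,cy,rr,'ell',e); return e
E
python3 - <<'E'
from well import *
import pickle
f=pickle.load(open('w2.pkl','rb'))
cn,W=meas(f,(174,246),34)
# plane: white points near
g=cv2.cvtColor(f['image'],cv2.COLOR_RGB2GRAY)
M=np.zeros(g.shape,bool);M[195:245,136:210]=1
M&=g>150; M[225:,150:200]=0
P=W[M];P=P[~np.isnan(P[:,0])]
for _ in range(4):
    c0=np.median(P,0) if _==0 else P.mean(0);n=np.linalg.svd(P-c0)[2][2];n*=np.sign(n[2]);e=(P-c0)@n;P=P[abs(e)<.003]
print('n',n,'Nn',Nn,len(P),'face',np.median(P@Nn),'nominal',WELL@Nn,'yaw',np.arctan2(-n[1],-n[0]))
e=circ(f,cn,np.median(P@Nn)); print('nominal',WELL@U*1000,WELL@Y*1000)
print(W[246,174],W[225,174],W[235,205])
# button
hsv=cv2.cvtColor(f['image'],cv2.COLOR_RGB2HSV)
z=W[...,2]
pl=(z>.008)&(z<.016);pl[:140]=0;pl[285:]=0;pl[:,:85]=0;pl[:,272:]=0
pl=cv2.morphologyEx(pl.astype(np.uint8),cv2.MORPH_OPEN,np.ones((3,3)))
Q=W[pl>0][:,:2]*1000;rc=cv2.minAreaRect(Q.astype(np.float32));print(rc,len(Q))
E
```

```text
contour 177 [156 230] [207 279]
n [-0.48826262 -0.1078608   0.86600558] Nn [-0.48761918 -0.11057816  0.8660254 ] 1736 face -0.18500275634087301 nominal -0.19350611585684963 yaw 0.2174156074722931
circle 523.1217041015625 39.70082092285156 36.71746063232422 ell ((521.1674194335938, 39.12924575805664), (47.66181182861328, 68.9620361328125), 27.352819442749023)
nominal 527.1624242393731 55.264581326931605
[0.52344696 0.15418408 0.06027764] [0.50908662 0.19548619 0.09952142] [0.53888291 0.1872914  0.11364546]
((562.669921875, 184.55892944335938), (225.56939697265625, 136.7817840576172), 13.420475006103516) 5922
```

```bash
python3 - <<'E'
from well import *
import pickle
f=pickle.load(open('w2.pkl','rb'))
W=pts(f); face=-.1850
g=cv2.cvtColor(f['image'],cv2.COLOR_RGB2GRAY)
print(g[246,140:215:3]); print(g[215:275:3,174])
m=((g<178)).astype(np.uint8)
for th in (150,160,170):
    m=np.zeros(g.shape,np.uint8); m[222:272,148:203]=(g<th)[222:272,148:203]
    m=cv2.morphologyEx(m,cv2.MORPH_OPEN,np.ones((7,7)))
    l=cv2.connectedComponents(m)[1]; b=(l==l[246,174]).astype(np.uint8)
    cn=cv2.findContours(b,0,cv2.CHAIN_APPROX_NONE)[0][0][:,0]; print(th,cn.min(0),cn.max(0))
    circ(f,cn,face)
# knob top & hinge ball
hsv=cv2.cvtColor(f['image'],cv2.COLOR_RGB2HSV)
print('knob',W[205,247],'ball',W[271,241],W[268,241])
for n,p in(('knob',W[205,247]),('ball',W[271,241])): print(n,'heater',Hz.inv().apply(p-O)*1000, 'u,y,n rel well',(p-WELL)@U,(p-WELL)@Y,(p-WELL)@Nn)
ys,xs=np.nonzero((hsv[...,0]>100)&(hsv[...,0]<125)&(hsv[...,1]>130)&(np.indices(g.shape)[0]>200)&(np.indices(g.shape)[0]<290)&(abs(np.indices(g.shape)[1]-245)<25))
P=W[ys,xs];print(len(P),'bar top n',np.median((P-WELL)@Nn))
E
```

```text
[215 218 220 219 220 170 155 143 145 145 144 142 140 139 137 133 128 123
 214 213 212 211 210 210 218]
[222 223 224 223 225 143 148 142 144 143 141 141 141 141 139 139 164 230
 149  11]
150 [159 230] [202 271]
circle 522.1304931640625 45.542030334472656 30.86968994140625 ell ((519.026611328125, 44.55127716064453), (38.13670349121094, 57.989749908447266), 38.63786697387695)
160 [157 230] [202 271]
circle 520.9803466796875 45.038841247558594 31.10677146911621 ell ((518.6292724609375, 45.5493049621582), (39.51490783691406, 59.030235290527344), 36.938621520996094)
170 [156 230] [202 271]
circle 520.9803466796875 45.038841247558594 31.10677146911621 ell ((518.0921630859375, 45.90279769897461), (39.9005126953125, 60.165096282958984), 38.33187484741211)
knob [0.51940534 0.254731   0.2273623 ] ball [0.54396735 0.1814981  0.18872675] [0.54397766 0.18408711 0.18808001]
knob heater [-25.40971702  78.2890896  227.36230362] u,y,n rel well 0.07398658049386184 0.07828908960224537 0.10896795054300631
ball heater [-17.65182767   1.43750775 188.7267478 ] u,y,n rel well 0.06138733184576607 0.0014375077473543763 0.07162963303582608
1194 bar top n nan
```

```bash
cat >> h.py <<'E'
O=O+Hz.apply([-.0155,.0010,0]); WELL=O+Hz.apply([-.035,0,.096]); HINGE=WELL+.075*U
E
python3 - <<'E'
from well import *
import pickle
f=pickle.load(open('w2.pkl','rb'))
g=cv2.cvtColor(f['image'],cv2.COLOR_RGB2GRAY)
m=np.zeros(g.shape,np.uint8); m[222:265,148:196]=(g<180)[222:265,148:196]
m=cv2.morphologyEx(m,cv2.MORPH_OPEN,np.ones((9,9)))
cn=cv2.findContours(m,0,cv2.CHAIN_APPROX_NONE)[0][0][:,0]; print(cn.min(0),cn.max(0))
cn=np.array([p for p in cn if p[1]<262 and p[0]<194])
e=circ(f,cn,-.1850); print('nominal',WELL@U*1000,WELL@Y*1000,WELL@Nn*1000)
W=pts(f); g0=W[195:226,140:205].reshape(-1,3); k=abs(g0@Nn+.185)<.003
# block edges in Y / U from face points (84 x 90)
Q=W[190:290,120:225].reshape(-1,3);k=abs(Q@Nn+.185)<.002; Q=Q[k]; print('face U',np.percentile(Q@U,[1,99]),'Y',np.percentile(Q@Y,[1,99]))
E
```

```text
[156 230] [195 264]
circle 512.772705078125 52.2899169921875 20.731979370117188 ell ((513.1453247070312, 51.846126556396484), (40.19589614868164, 41.329654693603516), 18.14760398864746)
nominal 513.7390304807142 56.264581326931626 -185.75611585684953
face U [0.47029453 0.55432959] Y [0.00813049 0.09653093]
```

```bash
cat >> h.py <<'E'
WC=.5131*U+.052*Y-.185*Nn
def Rdown(a=yaw): # x toward -world x rotated by a, y=+Y, z down
    Z=R.from_euler('z',a); return R.from_matrix(np.stack([Z.apply([-1,0,0]),Z.apply([0,1,0]),[0,0,-1]],1))
E
python3 - <<'E'
from h import *
p0,R0=tool();print(p0)
go([.46,.04,.30],Rdown()); go([.447,-.1585,.22],Rdown())
E
```

```text
[0.4893652  0.24773547 0.29902243]
[-200.1  -49.9  -38.5] [ 0.4344  0.4062 -1.5988]
[-396.6 -125.6    2. ] [ 0.4344  0.4062 -1.5988]
```

Emit:
{"op": "step_arm", "data": {
  "moves": [
    [-25,-6,-5,0.036,0.034,-0.133,60],
    [-50,-12,-10,0.072,0.068,-0.266,60],
    [-75,-18,-15,0.109,0.102,-0.4,60],
    [-100,-25,-20,0.145,0.135,-0.533,60],
    [-125,-31,-25,0.181,0.169,-0.666,60],
    [-150,-37,-30,0.217,0.203,-0.8,60],
    [-175,-44,-34,0.253,0.237,-0.933,60],
    [-200,-50,-38,0.29,0.271,-1.066,60]
  ]
}}

```text
clock: 6.6
tcp_pos: [0.4615, 0.0428, 0.2946]
orientation: [1.027, 2.737, 0.364]
contact_force: [0.7, 0.4, -0.1]
grip_width: 0.0599
gripper_force: 0.0
```

```bash
python3 - <<'E'
from h import *
p0,R0=tool();print(p0,r.get_obs()['joints'])
go([.447,-.1585,.22],Rdown())
E
```

```text
[0.4615029 0.0427595 0.2946283] [ 0.27214912 -0.06800204 -0.38641307  2.12516084 -0.21472913  0.80118045
  0.86365072]
[-116.2 -177.7   34.9] [ 0.2323  0.2308 -0.9331]
```

Emit:
{"op": "step_arm", "data": {
  "moves": [
    [-17,-25,5,0.033,0.033,-0.133,60],
    [-33,-51,10,0.066,0.066,-0.267,60],
    [-50,-76,15,0.1,0.1,-0.4,60],
    [-66,-102,20,0.133,0.132,-0.533,60],
    [-83,-127,25,0.166,0.165,-0.667,60],
    [-100,-152,30,0.2,0.198,-0.8,60],
    [-116,-178,35,0.232,0.231,-0.933,60],
    [-116,-178,35,0.232,0.231,-0.933,60]
  ]
}}

```text
clock: 7.4
tcp_pos: [0.4454, -0.1603, 0.2179]
orientation: [0.34, -3.12, -0.001]
contact_force: [-0.6, 1.8, 0.1]
grip_width: 0.06
gripper_force: 0.0
```

```bash
python3 - <<'E'
from h import *
p0,R0=tool();print(p0,r.get_obs()['joints'])
go([.447,-.1585,.22],Rdown())
f=grab('wrist');import pickle;pickle.dump(f,open('w3.pkl','wb'))
q=cv2.projectPoints(np.array([[.447,-.1585,.107]]),np.array(f['rvec'],float),f['t'],np.array(f['mtx'],float),np.array([f['k1'],0,0,0.]))[0].ravel();print(q)
x,y=q.astype(int);x0=max(0,x-80);y0=max(0,y-80)
save(f,'w3.png',(x0,y0,min(512,x+80),min(384,y+60)),4)
W=pts(f);M=np.zeros(W.shape[:2],np.uint8)
z=W[...,2];M=(abs(z-.107)<.004)&(np.hypot(W[...,0]-.447,W[...,1]+.1585)<.03)
P=np.array([onz(f,u,v,.107)[:2] for v,u in np.argwhere(M)])*1000
print(len(P),P.min(0),P.max(0),cv2.minEnclosingCircle(P.astype(np.float32)),cv2.minAreaRect(P.astype(np.float32)))
C=np.mean([P.min(0),P.max(0)],0)
for a in range(0,90,5):
    d=np.array([np.cos(np.radians(a)),np.sin(np.radians(a))]);t=P@d;print(a,round(np.ptp(t),1),end='; ')
E
```

```text
[ 0.44538394 -0.16032777  0.21792882] [ 0.41747187  0.17359256 -0.22726958  2.0221542   0.04824018  0.95383246
  1.95354238]
[-2.   1.4 -2.1] [ 0.0008 -0.003  -0.0057]
[258.40139457 191.85489634]
1355 [ 428.28977676 -177.59893126] [ 464.01938758 -141.88645879] ((446.2915954589844, -159.75466918945312), 18.021120071411133) ((446.24176025390625, -159.7056884765625), (33.926734924316406, 33.59312438964844), 17.4119930267334)
0 35.7; 5 35.3; 10 34.7; 15 34.1; 20 34.1; 25 34.8; 30 35.2; 35 35.5; 40 35.6; 45 35.5; 50 35.0; 55 34.4; 60 33.7; 65 33.9; 70 34.8; 75 35.4; 80 35.8; 85 35.9;
```

View pics/w3.png

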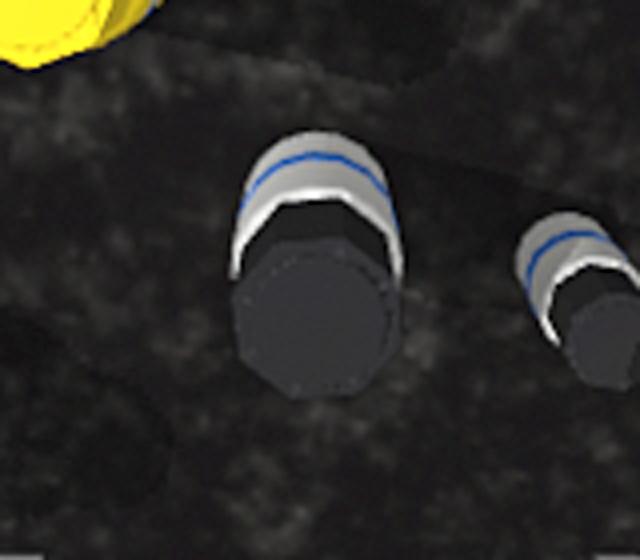

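The crop shows the black octagonal head centred at (315,320) with the small vial to the right. The flats lie at 17.4° and the head is 34 mm across, as specified.

```bash
python3 - <<'E'
from h import *
o=r.get_obs();print(o['tcp_pos'],o['qvel'].round(3))
a=np.radians(17.4)
go([.4463,-.1597,.13],Rdown(a));go([.4463,-.1597,.071],Rdown(a))
E
```

```text
[ 0.44574513 -0.15853644  0.21847477] [-0.02  -0.024 -0.029  0.006 -0.021 -0.001 -0.04 ]
[-0.4 -1.4 88.5] [ 0.0021 -0.0013 -0.0888]
[ -0.5  -1.5 147.5] [ 0.0021 -0.0013 -0.0888]
```

Emit:
{"op": "step_arm", "data": {
  "moves": [
    [-1,-1,30,0,0,-0.085,60],
    [-1,-1,60,0,0,-0.085,60],
    [-1,-1,85,0,0,-0.085,60],
    [-1,-1,105,0,0,-0.085,60],
    [-1,-1,125,0,0,-0.085,60],
    [-1,-1,140,0,0,-0.085,60],
    [-1,-1,146,0,0,-0.085,60],
    [-1,-1,146,0,0,-0.085,60]
  ]
}}

```text
clock: 8.25
tcp_pos: [0.4467, -0.1579, 0.0726]
orientation: [0.473, -3.104, -0.002]
contact_force: [0.1, 0.4, -0.1]
grip_width: 0.0599
gripper_force: 0.0
```

```bash
python3 - <<'E'
from h import *
go([.4463,-.1597,.071],Rdown(np.radians(17.4)));print(r.get_obs()['contact_force'])
E
```

```text
[ 0.9 -1.6  1.6] [ 0.0017 -0.0014 -0.0014]
[ 0.05621085  0.42174251 -0.05220834]
```

Emit:
{"op": "step_arm", "data": {
  "moves": [
    [0,-1.5,1,0,0,0,60],
    [0,-1.5,1,0,0,0,30],
    [0,-1.5,1,0,0,0,20],
    [0,-1.5,1,0,0,0,20],
    [0,-1.5,1,0,0,0,20],
    [0,-1.5,1,0,0,0,20]
  ],
  "grip_force": 70
}}

```text
clock: 8.85
tcp_pos: [0.4478, -0.1602, 0.0723]
orientation: [0.473, -3.106, 0.0]
contact_force: [-0.6, 1.2, 5.6]
grip_width: 0.0329
gripper_force: 70.2
```

Emit:
{"op": "step_arm", "data": {
  "moves": [
    [0,0,-10,0,0,0,20],
    [0,0,-40,0,0,0,20],
    [0,0,-80,0,0,0,20],
    [0,0,-120,0,0,0,20],
    [0,0,-160,0,0,0,20],
    [0,0,-190,0,0,0,20],
    [0,0,-200,0,0,0,20]
  ]
}}

```text
clock: 9.55
tcp_pos: [0.4486, -0.1604, 0.2751]
orientation: [-0.473, 3.103, -0.003]
contact_force: [0.6, -0.3, -2.6]
grip_width: 0.0332
gripper_force: 69.8
```

```bash
python3 - <<'E'
from h import *
o=r.get_obs();print(o['joints'],o['grip_width'],o['contact_force'])
go(WC+(.075+.010+.10)*Nn, Rtool(0)*F); go([.45,.03,.30],Rdown()) 
print(WC, WC+.1*Nn)
E
```

```text
[ 0.43702859  0.11497822 -0.24327065  1.94919302  0.03205393  1.07738022
  2.05342508] 0.03318549037236194 [ 0.64715226 -0.31008457 -2.63381595]
[-66.6 303.3  18.1] [ 0.0187 -0.5203  0.0781]
[-58.1 181.3 -25.1] [-0.0021  0.003   0.0794]
[0.51206404 0.16944186 0.0963353 ] [0.46330212 0.15838404 0.18293784]
```

```bash
python3 - <<'E'
from h import *
go(WC+.14*Nn, Rtool(0)*F);go(WC+.12*Nn, Rtool(0)*F)
E
```

```text
[-88.9 301.6  57.1] [ 0.0187 -0.5203  0.0781]
[-98.8 300.9  74.5] [ 0.0187 -0.5203  0.0781]
```

Emit:
{"op": "step_arm", "data": {
  "moves": [
    [-10,40,0,0,0,0,20],
    [-20,80,0,0,0,0,20],
    [-35,120,5,0.004,-0.1,0.015,20],
    [-50,160,15,0.007,-0.2,0.03,20],
    [-60,200,25,0.011,-0.31,0.047,20],
    [-70,240,35,0.015,-0.42,0.063,20],
    [-80,275,48,0.019,-0.52,0.078,20],
    [-89,302,57,0.019,-0.52,0.078,20]
  ]
}}

```text
clock: 10.35
tcp_pos: [0.4399, 0.1335, 0.2172]
orientation: [-0.295, 2.628, 0.062]
contact_force: [-0.0, -1.2, -2.0]
grip_width: 0.033
gripper_force: 70.1
```

Emit:
{"op": "step_arm", "data": {
  "moves": [
    [0,0,0,0,0,0,20],
    [0,0,0,0,0,0,20],
    [0,0,0,0,0,0,20]
  ]
}}

```text
clock: 10.65
tcp_pos: [0.4433, 0.1321, 0.2193]
orientation: [-0.29, 2.628, 0.062]
contact_force: [-0.5, -0.7, -2.1]
grip_width: 0.033
gripper_force: 70.0
```

```bash
cat > can.py <<'E'
from h import *
o=r.get_obs();print(o['joints'],o['grip_width'],o['contact_force'],o['clock'])
p0,R0=tool(); 
print('tcp rel WC u,y,n',[round(float((p0-WC)@k)*1000,1) for k in (U,Y,Nn)])
go(WC+.14*Nn, Rtool(0)*F);go(WC+.08*Nn, Rtool(0)*F);go(WC+.01*Nn, Rtool(0)*F)
E
python3 can.py; python3 - <<'E'
from h import *
import pickle
f=grab('wrist');save(f,'w4.png');pickle.dump(f,open('w4.pkl','wb'))
E
```

```text
[ 0.22106862 -0.05289271 -0.71070299  2.36375199  0.30812681  0.35359759
  1.02918629] 0.03302557805831244 [-0.52654728 -0.74230811 -2.10541724] 10.65
tcp rel WC u,y,n [-3.8, -21.2, 144.1]
[-3.9 21.2  3.8] [-0.01   -0.0247 -0.0002]
[-5.4 21.8 63.8] [-0.01   -0.0247 -0.0002]
[ -7.1  22.5 133.8] [-0.01   -0.0247 -0.0002]
```

View pics/w4.png

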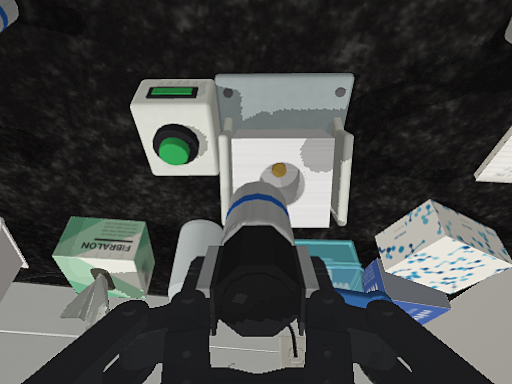

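The held canister (255,215) hangs in front of the well (280,180), about 21 mm short in y because the last move was not completed. Correcting that.

Emit:
{"op": "step_arm", "data": {
  "moves": [
    [-4,11,4,-0.01,-0.025,0,20],
    [-4,21,4,-0.01,-0.025,0,20],
    [-4,21,15,-0.01,-0.025,0,20],
    [-4,21.5,30,-0.01,-0.025,0,20],
    [-5,21.5,45,-0.01,-0.025,0,20],
    [-5,21.5,45,-0.01,-0.025,0,20],
    [-5,21.5,45,-0.01,-0.025,0,20]
  ]
}}

```text
clock: 11.4
tcp_pos: [0.464, 0.1591, 0.1822]
orientation: [-0.292, 2.603, 0.079]
contact_force: [0.4, -0.5, -1.8]
grip_width: 0.0329
gripper_force: 70.1
```

```bash
python3 can.py; python3 - <<'E'
from well import *
import pickle
f=grab('wrist');pickle.dump(f,open('w5.pkl','wb'))
save(f,'w5.png',(170,100,370,250),4)
# project expected well & foot
def proj(p): return cv2.projectPoints(np.array(p,float).reshape(-1,1,3),np.array(f['rvec'],float),f['t'],np.array(f['mtx'],float),np.array([f['k1'],0,0,0.]))[0][:,0]
p0,R0=tool(); z=R0.apply([0,0,1]); t=np.linspace(0,2*np.pi,12)[:,None]
print('well',proj(WC+.021*(np.cos(t)*U+np.sin(t)*Y)).round(0).tolist())
print('foot centre',proj(p0+.072*z),'off',[((p0+.072*z-WC)@k*1000).round(1) for k in (U,Y,Nn)])
E
```

```text
[ 0.17798215  0.09323647 -0.76341399  2.36978954  0.86980862  0.30732027
  0.44120498] 0.03286150635541994 [ 0.41004487 -0.45283546 -1.84946343] 11.4
tcp rel WC u,y,n [0.3, 0.5, 99.0]
[  0.3  -0.5 -41. ] [0.0006 0.0005 0.0002]
[ 0.3 -0.5 19. ] [0.0006 0.0005 0.0002]
[ 0.4 -0.6 89. ] [0.0006 0.0005 0.0002]
well [[256.0, 219.0], [270.0, 215.0], [280.0, 204.0], [283.0, 190.0], [277.0, 177.0], [264.0, 169.0], [248.0, 169.0], [235.0, 177.0], [229.0, 190.0], [232.0, 204.0], [242.0, 215.0], [256.0, 219.0]]
foot centre [[256.62517384 207.83453085]] off [np.float64(0.8), np.float64(0.6), np.float64(27.3)]
```

View pics/w5.png

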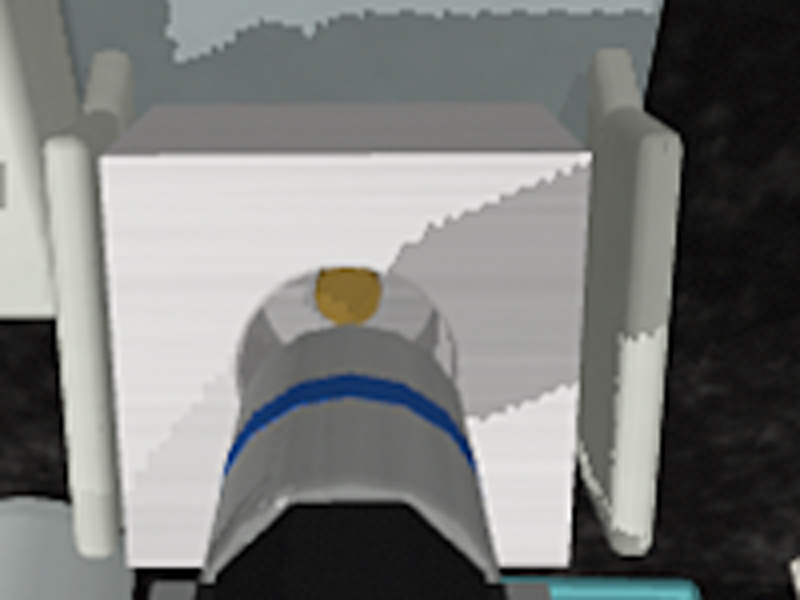

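Looking down the canister: the hole spans 237–457 and the body is centred at about 349 in the crop. Alignment is good, within about 1 mm along u, so I insert gently.

Emit:
{"op": "step_arm", "data": {
  "moves": [
    [1,0,8,0,0,0,20],
    [1,0,16,0,0,0,20],
    [1,0,22,0,0,0,20],
    [1,0,27,0,0,0,20],
    [1,0,30,0,0,0,20],
    [1,0,32,0,0,0,20],
    [1,0,34,0,0,0,20]
  ]
}}

```text
clock: 12.15
tcp_pos: [0.48, 0.1628, 0.1527]
orientation: [-0.292, 2.602, 0.078]
contact_force: [-0.3, -0.8, -1.0]
grip_width: 0.0331
gripper_force: 70.1
```

```bash
python3 can.py
```

```text
[ 0.08581258  0.1865613  -0.68474372  2.37085707  1.19419179  0.30620769
  0.13060381] 0.033066540790540534 [-0.26209781 -0.80178926 -1.01384486] 12.15
tcp rel WC u,y,n [-0.1, 0.6, 65.2]
[ -0.3  -0.6 -74.8] [0.0002 0.0022 0.0005]
[ -0.2  -0.6 -14.8] [0.0002 0.0022 0.0005]
[-0.  -0.6 55.2] [0.0002 0.0022 0.0005]
```

The foot should now be about 7 mm inside the mouth, with no contact force. Continuing.

Emit:
{"op": "step_arm", "data": {
  "moves": [
    [0,0,5,0,0,0,20],
    [0,0,10,0,0,0,20],
    [0,0,15,0,0,0,20],
    [0,0,20,0,0,0,20],
    [0,0,25,0,0,0,20],
    [0,0,30,0,0,0,20]
  ]
}}

```text
clock: 12.75
tcp_pos: [0.4947, 0.1662, 0.1264]
orientation: [-0.292, 2.602, 0.078]
contact_force: [0.4, -0.3, -1.4]
grip_width: 0.033
gripper_force: 70.3
```

```bash
python3 can.py
```

```text
[ 0.03977653  0.26978136 -0.64148462  2.36304501  1.43894589  0.32095545
 -0.09630629] 0.03304614186812429 [ 0.36418866 -0.27082487 -1.43503002] 12.75
tcp rel WC u,y,n [-0.2, 0.6, 34.9]
[  -0.4   -0.6 -105.1] [0.0002 0.0019 0.0005]
[ -0.3  -0.6 -45.1] [0.0002 0.0019 0.0005]
[-0.2 -0.6 24.9] [0.0002 0.0019 0.0005]
```

Emit:
{"op": "step_arm", "data": {
  "moves": [
    [0,0,6,0,0,0,20],
    [0,0,12,0,0,0,20],
    [0,0,17,0,0,0,20],
    [0,0,20,0,0,0,20],
    [0,0,22,0,0,0,20],
    [0,0,24,0,0,0,20]
  ]
}}

```text
clock: 13.35
tcp_pos: [0.5064, 0.1688, 0.1057]
orientation: [-0.292, 2.602, 0.078]
contact_force: [0.0, -1.1, -0.1]
grip_width: 0.0327
gripper_force: 70.3
```

```bash
python3 can.py
```

```text
[ 0.03223529  0.33857919 -0.63555567  2.35178783  1.60038556  0.34733106
 -0.23877125] 0.0326903315007524 [ 0.0340478  -1.10678506 -0.10922236] 13.35
tcp rel WC u,y,n [-0.2, 0.7, 10.9]
[  -0.4   -0.6 -129.1] [0.0002 0.0019 0.0005]
[ -0.3  -0.7 -69.1] [0.0002 0.0019 0.0005]
[-0.2 -0.7  0.9] [0.0002 0.0019 0.0005]
```

Emit:
{"op": "step_arm", "data": {
  "moves": [
    [0,0,0.5,0,0,0,20],
    [0,0,1,0,0,0,20],
    [0,0,1.5,0,0,0,20],
    [0,0,2,0,0,0,20]
  ]
}}

```text
clock: 13.75
tcp_pos: [0.5068, 0.169, 0.1053]
orientation: [-0.293, 2.6, 0.077]
contact_force: [-22.7, -10.5, 38.5]
grip_width: 0.0332
gripper_force: 75.7
```

The foot is firmly on the floor of the well. Easing off, releasing and retreating along n.

Emit:
{"op": "step_arm", "data": {
  "moves": [
    [0,0,-2,0,0,0,20],
    [0,0,-2,0,0,0,36],
    [0,0,-2,0,0,0,50],
    [0,0,-2,0,0,0,55],
    [0,0,-10,0,0,0,55],
    [0,0,-50,0,0,0,55],
    [0,0,-90,0,0,0,55],
    [0,0,-130,0,0,0,55]
  ]
}}

```text
clock: 14.55
tcp_pos: [0.4658, 0.1561, 0.18]
orientation: [-0.288, 2.606, 0.071]
contact_force: [0.3, -0.6, -0.3]
grip_width: 0.055
gripper_force: 0.0
```

```bash
python3 can.py; python3 - <<'E'
from h import *
import pickle
f=grab('wrist');save(f,'w6.png');pickle.dump(f,open('w6.pkl','wb'))
W=pts(f); d=W-WC; a,b,n=d@U,d@Y,d@Nn
m=(np.hypot(a,b)<.012)&(n>.03)&(n<.06); print('head top n',m.sum(),np.median(n[m]),np.median(a[m]),np.median(b[m]))
# knob top
hs=(n>.09)&(n<.11)&(a>0)&(a<.13)&(b>.03)&(b<.12); print('knob',hs.sum(),np.median(a[hs]),np.median(b[hs]),np.median(n[hs]))
E
```

```text
[ 0.14225777  0.09617827 -0.72411982  2.3706118   0.88139918  0.30843541
  0.43012947] 0.05496109297184393 [ 0.32384893 -0.6155587  -0.33393523] 14.55
tcp rel WC u,y,n [0.2, -2.8, 96.5]
[  0.3   2.6 -43.5] [-0.0058 -0.0017 -0.0014]
[ 0.2  2.9 16.5] [-0.0058 -0.0017 -0.0014]
[ 0.1  3.3 86.5] [-0.0058 -0.0017 -0.0014]
head top n 997 0.045092898276893445 -0.0003203813437283043 -0.0001381256589662537
knob 164 0.07918045411519159 0.07318511758621006 0.09261830491447975
```

View pics/w6.png

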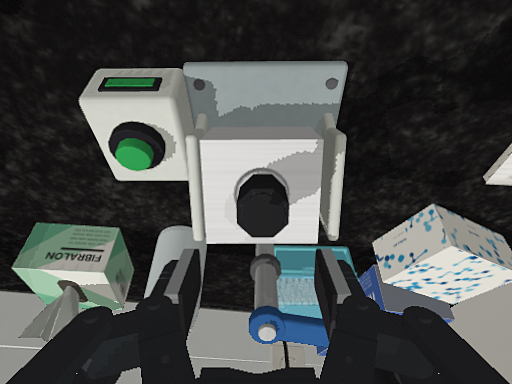

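Seated: the head top measures 45.1 mm above the face and the canister is centred. The bar is still aside at the bottom (280,325). Now to the knob.

```bash
python3 - <<'E'
from h import *
print(bar(1.7,.14)); go(bar(1.7,.16),Rtool(1.7)*F)
E
```

```text
[0.49881921 0.24707443 0.25957523]
[-84.4  80.8 -60.9] [-0.0043  0.0047  1.6983]
```

Emit:
{"op": "step_arm", "data": {
  "moves": [
    [0,0,-40,0,0,0.14,45],
    [-5,5,-61,0,0,0.28,45],
    [-20,20,-61,0,0,0.42,45],
    [-35,35,-61,0,0,0.56,45],
    [-50,50,-61,0,0,0.7,45],
    [-65,65,-61,0,0,0.84,45],
    [-80,78,-61,0,0,0.98,45],
    [-84,81,-61,0,0,1.12,45]
  ]
}}

```text
clock: 15.4
tcp_pos: [0.4915, 0.2466, 0.2748]
orientation: [1.118, 2.446, 0.432]
contact_force: [-1.2, 0.3, -0.1]
grip_width: 0.0452
gripper_force: 0.0
```

```bash
python3 - <<'E'
from h import *
print(r.get_obs()['joints']);go(bar(1.7,.16),Rtool(1.7)*F)
E
```

```text
[ 0.1548518   0.06695805 -0.89056414  2.13326538  0.57423282  0.57103306
 -0.4355569 ]
[-0.4 -1.7 -3.2] [-3.000e-04  4.500e-03  6.207e-01]
```

Emit:
{"op": "step_arm", "data": {
  "moves": [
    [0,-1,-3,0,0,0.15,45],
    [0,-1,-3,0,0,0.3,45],
    [0,-1,-3,0,0,0.45,45],
    [0,-1,-3,0,0.004,0.62,45],
    [0,-1,-3,0,0.004,0.62,45]
  ]
}}

```text
clock: 15.9
tcp_pos: [0.4882, 0.2432, 0.2756]
orientation: [1.866, 2.057, 0.604]
contact_force: [0.2, -0.5, 0.8]
grip_width: 0.0449
gripper_force: 0.0
```

```bash
python3 - <<'E'
from h import *
print(r.get_obs()['joints']);go(bar(1.7,.16),Rtool(1.7)*F);go(bar(1.7,.072),Rtool(1.7)*F)
f=grab('wrist');W=pts(f);d=W-HINGE;a,b,n=d@U,d@Y,d@Nn
g=f['image'].max(2)
m=(n>.092)&(n<.11)&(abs(a-.01)<.03)&(abs(b-.075)<.03)&(g<90);print(m.sum(),np.median(a[m]),np.median(b[m]),np.median(n[m]))
E
```

```text
[ 0.12752476  0.05107382 -0.85284384  2.14044961  0.54035424  0.56491147
 -1.02027239]
[ 1.6  1.5 -0.5] [-0.0019  0.0034  0.0043]
[ 1.9  1.7 87.5] [-0.0019  0.0034  0.0043]
702 0.012514013062163452 0.07535070043043726 0.1010513478413119
```

Emit:
{"op": "step_arm", "data": {
  "moves": [
    [2,3,20,0,0,0,45],
    [2,3,45,0,0,0,45],
    [2,3,70,0,0,0,45],
    [2,3,85,0,0,0,45],
    [2,3,87,0,0,0,30],
    [2,3,87,0,0,0,24],
    [2,3,87,0,0,0,24]
  ]
}}

```text
clock: 16.65
tcp_pos: [0.5327, 0.2552, 0.2029]
orientation: [1.862, 2.059, 0.605]
contact_force: [-0.7, -0.1, 0.1]
grip_width: 0.024
gripper_force: 0.0
```

```bash
python3 - <<'E'
from h import *
print(r.get_obs()['joints']);go(bar(1.735,.072),Rtool(1.735)*F)
for q in np.linspace(1.6,.65,8): print(round(q,2),end=' ');go(bar(q,.072),Rtool(q)*F)
E
```

```text
[-1.41927399e-03  2.55025024e-01 -7.55539017e-01  2.14076784e+00
  9.34970012e-01  5.13621120e-01 -1.36378915e+00]
[-0.7  0.9  1.5] [-0.0008  0.0028  0.0427]
1.6 [-0.9 -9.3  1.5] [-0.001   0.0027 -0.0923]
1.46 [ -2.5 -19.3   1.5] [-0.0012  0.0027 -0.228 ]
1.33 [ -5.5 -29.    1.5] [-0.0013  0.0026 -0.3637]
1.19 [ -9.8 -38.3   1.6] [-0.0015  0.0025 -0.4994]
1.06 [-15.2 -46.8   1.6] [-0.0017  0.0024 -0.6352]
0.92 [-21.8 -54.6   1.6] [-0.0019  0.0023 -0.7709]
0.79 [-29.4 -61.4   1.6] [-0.002   0.0022 -0.9066]
0.65 [-37.8 -67.1   1.7] [-0.0022  0.0021 -1.0423]
```

Emit:
{"op": "step_arm", "data": {
  "moves": [
    [-1,-9,1,0,0,-0.092,24],
    [-2.5,-19,1,0,0,-0.228,24],
    [-5.5,-29,1,0,0,-0.364,24],
    [-10,-38,1,0,0,-0.5,24],
    [-15,-47,1,0,0,-0.635,24],
    [-22,-55,1,0,0,-0.771,24],
    [-29,-61,1,0,0,-0.907,24],
    [-38,-67,1,0,0,-1.042,24]
  ]
}}

```text
clock: 17.45
tcp_pos: [0.4796, 0.2135, 0.1673]
orientation: [0.554, 2.591, 0.297]
contact_force: [0.7, 1.0, -1.3]
grip_width: 0.0242
gripper_force: 0.7
```

```bash
python3 - <<'E'
from h import *
print(r.get_obs()['joints'])
for q in [.65,.52,.39,.26,.15,.05,0,-.04]: print(round(q,2),end=' ');go(bar(q,.072),Rtool(q)*F)
E
```

```text
[ 0.10236389  0.21967524 -0.84046305  2.30690231  1.13260935  0.43285784
 -0.532973  ]
0.65 [ 0.2 -0.7  1.2] [-0.0006  0.0014  0.0059]
0.52 [ -0.4 -10.5   1.2] [-0.0007  0.0014 -0.1241]
0.39 [ -2.2 -20.    1.2] [-0.0008  0.0013 -0.2541]
0.26 [ -5.3 -29.3   1.2] [-0.0009  0.0013 -0.3841]
0.15 [ -8.8 -36.8   1.2] [-0.001   0.0012 -0.4941]
0.05 [-12.7 -43.2   1.2] [-0.001   0.0012 -0.5941]
0 [-14.8 -46.2   1.2] [-0.0011  0.0012 -0.6441]
-0.04 [-16.7 -48.6   1.2] [-0.0011  0.0011 -0.6841]
```

Emit:
{"op": "step_arm", "data": {
  "moves": [
    [0,-10,1,0,0,-0.124,24],
    [-2,-20,1,0,0,-0.254,24],
    [-5,-29,1,0,0,-0.384,24],
    [-9,-37,1,0,0,-0.494,24],
    [-13,-43,1,0,0,-0.594,24],
    [-15,-46,1,0,0,-0.64,24],
    [-15,-46,1,0,0,-0.64,24]
  ]
}}

```text
clock: 18.15
tcp_pos: [0.4768, 0.1645, 0.1581]
orientation: [-0.276, 2.606, 0.077]
contact_force: [0.1, -0.5, -0.0]
grip_width: 0.0241
gripper_force: 0.0
```

```bash
python3 - <<'E'
from h import *
o=r.get_obs();print(o['joints'],o['contact_force'],o['gripper_force'])
for q in [0,-.04]: print(round(q,2),end=' ');go(bar(q,.072),Rtool(q)*F)
E
```

```text
[ 0.23933318  0.2005486  -0.85989907  2.36047682  1.17842708  0.35493711
  0.13949827] [ 0.09003371 -0.5218721  -0.03681194] 0.0
0 [-0.4  1.2 -0. ] [-0.0041 -0.0004 -0.011 ]
-0.04 [-0.5 -1.7 -0. ] [-0.004  -0.0005 -0.051 ]
```

Emit:
{"op": "step_arm", "data": {
  "moves": [
    [0,0,0,0,0,0,32],
    [0,0,-5,0,0,0,34],
    [0,0,-30,0,0,0,34],
    [0,0,-70,0,0,0,30],
    [0,0,-85,0,0,0,20],
    [0,0,-85,0,0,0,10]
  ]
}}

```text
clock: 18.75
tcp_pos: [0.4351, 0.1559, 0.2311]
orientation: [-0.274, 2.608, 0.078]
contact_force: [0.1, 0.6, 0.1]
grip_width: 0.0103
gripper_force: 0.0
```

```bash
python3 - <<'E'
from h import *
o=r.get_obs();print(o['joints'],o['tcp_pos'])
f=grab('wrist');W=pts(f);d=W-HINGE;a,b,n=d@U,d@Y,d@Nn
g=f['image'].max(2)
m=(n>.095)&(n<.108)&(abs(a+.075)<.03)&(abs(b)<.03)&(g<90);A,B=np.median(a[m]),np.median(b[m]);print(m.sum(),A,B,'q',np.arctan2(B,-A))
hsv=cv2.cvtColor(f['image'],cv2.COLOR_RGB2HSV)
k=(hsv[...,0]>50)&(hsv[...,0]<80)&(hsv[...,1]>120)&(W[...,2]>.062)&(np.hypot(W[...,0]-.52,W[...,1]-.068)<.03)
P=W[k];print('button',k.sum(),np.median(P,0),P.min(0),P.max(0),cv2.minEnclosingCircle((P[P[:,2]>np.median(P[:,2])-.003][:,:2]*1000).astype(np.float32)))
b0=np.array([.5185,.069,.13])
go([.46,.08,.25],Rdown());go(b0,Rdown())
E
```

```text
[ 0.44684573 -0.08908784 -0.96943     2.35178029  0.24950127  0.35319273
  1.02810872] [0.43507858 0.15586822 0.23112674]
680 -0.07740042169944987 0.0010784649876545696 q 0.013932678651698243
button 657 [0.51546224 0.06853103 0.07085829] [0.50568685 0.05353761 0.06223941] [0.53258035 0.08192541 0.07307479] ((519.6077880859375, 67.80545043945312), 14.110328674316406)
[-15.9 -81.  -10.7] [ 0.0017  0.5243 -0.0118]
[  -3.4 -104.6  120.6] [ 0.0017  0.5243 -0.0118]
```

Emit:
{"op": "step_arm", "data": {
  "moves": [
    [-4,-20,-10,0,0.1,0,0],
    [-8,-40,-11,0,0.24,0,0],
    [-12,-60,-11,0,0.38,0,0],
    [-16,-81,-11,0,0.524,0,0],
    [-16,-81,-11,0,0.524,0,0],
    [-16,-81,-11,0,0.524,0,0]
  ]
}}

```text
clock: 19.4
tcp_pos: [0.4614, 0.0782, 0.2467]
orientation: [0.328, -3.121, -0.005]
contact_force: [0.1, -0.4, -0.1]
grip_width: -0.0001
gripper_force: 0.0
```

```bash
python3 - <<'E'
from h import *
o=r.get_obs();print(o['joints'],o['tcp_pos'],o['grip_width'])
go([.5195,.068,.10],Rdown());go([.5195,.068,.068],Rdown())
E
```

```text
[ 0.38523615  0.19154649 -0.75796102  1.97150078  0.14811398  1.0378331
  1.34073355] [0.46139289 0.07820479 0.246741  ] -0.00013338150572534752
[-55.2 -22.6 146.5] [ 0.0033 -0.0033 -0.0135]
[-55.3 -22.7 178.5] [ 0.0033 -0.0033 -0.0135]
```

Emit:
{"op": "step_arm", "data": {
  "moves": [
    [-30,-12,10,0,0,0,0],
    [-55,-23,40,0,0,0,0],
    [-55,-23,80,0,0,0,0],
    [-55,-23,120,0,0,0,0],
    [-55,-23,145,0,0,0,0],
    [-55,-23,160,0,0,0,0],
    [-55,-23,165,0,0,0,0],
    [-55,-23,165,0,0,0,0]
  ]
}}

```text
clock: 20.2
tcp_pos: [0.5186, 0.068, 0.0829]
orientation: [0.332, -3.122, -0.004]
contact_force: [0.1, -0.3, 0.4]
grip_width: 0.0003
gripper_force: 0.0
```

```bash
python3 - <<'E'
from h import *
o=r.get_obs();print(o['tcp_pos'],o['contact_force'])
go([.5195,.068,.0675],Rdown())
E
```

```text
[0.518639   0.06799733 0.08291294] [ 0.12671497 -0.33243618  0.37982422]
[-0.9 -0.2 15.4] [ 0.0025 -0.0021 -0.0112]
```

Emit:
{"op": "step_arm", "data": {
  "moves": [
    [0,0,6,0,0,0,0],
    [0,0,10,0,0,0,0],
    [0,0,12,0,0,0,0],
    [0,0,13.5,0,0,0,0],
    [0,0,15,0,0,0,0],
    [0,0,15,0,0,0,0]
  ]
}}

```text
clock: 20.8
tcp_pos: [0.5191, 0.0676, 0.0676]
orientation: [0.331, -3.122, -0.004]
contact_force: [0.7, -1.5, 2.9]
grip_width: -0.0
gripper_force: 1.6
```

Emit:
{"op": "step_arm", "data": {
  "moves": [
    [0,0,0.7,0,0,0,0],
    [0,0,1.3,0,0,0,0],
    [0,0,1.3,0,0,0,0]
  ]
}}

```text
clock: 21.1
tcp_pos: [0.5191, 0.0676, 0.0663]
orientation: [0.331, -3.122, -0.004]
contact_force: [1.1, -1.7, 3.9]
grip_width: -0.0002
gripper_force: 1.9
```

Emit:
{"op": "step_arm", "data": {
  "moves": [
    [0,0,0.5,0,0,0,0],
    [0,0,1,0,0,0,0],
    [0,0,1,0,0,0,0]
  ]
}}

```text
clock: 21.4
tcp_pos: [0.5192, 0.0676, 0.066]
orientation: [0.33, -3.122, -0.003]
contact_force: [0.2, -1.9, 12.1]
grip_width: -0.0002
gripper_force: 5.9
```

The force jumped to 12 N, so the button is bottomed out. Lifting off.

Emit:
{"op": "step_arm", "data": {
  "moves": [
    [0,0,-10,0,0,0,0],
    [0,0,-50,0,0,0,0],
    [10,5,-95,0,0,0,0],
    [30,10,-140,0,0,0,0],
    [60,20,-170,0,0,0,0],
    [60,20,-170,0,0,0,0]
  ]
}}

```text
clock: 22.0
tcp_pos: [0.4547, 0.0757, 0.2387]
orientation: [-0.334, 3.123, 0.001]
contact_force: [0.3, -0.5, -0.5]
grip_width: 0.0
gripper_force: 0.0
```

```bash
python3 - <<'E'
from h import *
o=r.get_obs();print(o['tcp_pos'],o['contact_force'])
f=grab('top');W=pts(f);d=W-HINGE;a,b,n=d@U,d@Y,d@Nn;g=f['image'].max(2)
m=(n>.09)&(n<.108)&(a<-.05)&(a>-.1)&(abs(b)<.04)&(g<90);print(m.sum(),np.median(a[m]),np.median(b[m]))
k=np.hypot(W[...,0]-.519,W[...,1]-.068)<.01;print(np.nanmedian(W[...,2][k]))
print(r.hand_in())
E
```

```text
[0.45468223 0.07565653 0.23871189] [ 0.31098033 -0.50279758 -0.45925566]
0 nan nan
0.07310437797032895
the job is handed in; nothing more can be done
None
  return _methods._mean(a, axis=axis, dtype=dtype,
  ret = ret.dtype.type(ret / rcount)
```

I handed the job in at about 22 s, verdict not shown: the canister measured home in the well (head 45 mm above the face), the clamp bar closed to about 0.01 rad before the press (the re-check after it found no knob pixels), the start button was pressed to its stop and came back up, and the arm never went near the bottle or beaker.

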